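# Face the vial tote to the mark and stack a second tote on it

### The job

Swivel the vial tote on its turntable until its cut-out end lines up squarely with the pointer tab, and stack the empty tote from the bench on top of it, facing the opposite way so that it stands level on the rim instead of nesting down over the vials. Set it down gently, let go, and leave the other things on the bench alone; the vial tote must still be lined up with the pointer at the end.

Things in the scene. Friction and masses are not known exactly. Their poses are not given: they have to be found in the camera images.
- turntable: Black fixed foot of a low bench turntable, 170 mm across, 10 mm high. Origin: centre of its underside, on the vertical turning axis. Its own -x axis points to the pointer tab, a metal block 28 x 20 x 16 mm high on the bench, 108 to 136 mm from the axis. On it turns a grey disc 200 mm across, its top 21 mm above the bench.
- lower_tote (a joint): Turn of disc and vial tote, rad, counter-clockwise from above positive. 0: the tote's cut-out end points straight away from the pointer tab; +3.14 and -3.14: it is lined up with the tab. Stops at +3.5 and -3.5. Turns both ways with 0.1 N m of friction and stays where left; pushing sideways with closed fingers on a long side near an end turns it.
- lower_base (a point): Off-white plastic stack-nest vial tote, 190 (x) x 66 (y) x 60 mm high, fixed on the disc, centred on its axis; vials inside up to 28 mm high. This point: centre of its underside, 21 mm above the bench. Its -x axis points to the cut-out end. Walls taper: underside 156 x 40 mm, mouth inside 168 x 50 mm. Each long side has two open notches in the rim, 22 mm wide, at x = +56 and -32 mm.
- lower_cut (a point): Middle of the vial tote's cut-out end at rim height, 90 mm from its centre along its -x, 60 mm above its underside. The cut is U-shaped, 28 mm wide, 38 mm deep; the other end wall is full height.
- lower_rim (a point): Centre of the vial tote's mouth, 60 mm above its underside. A second tote facing the same way nests: its ribs drop into the notches, its underside 33 mm above this tote's. Facing the opposite way and centred, its ribs stand on the rim, its underside 52 mm above this tote's, and its foot enters the mouth 8 mm with about 4 mm of play all round.
- upper_tote: Empty loose tote on the bench, same shape and size as the vial tote, 0.14 to 0.28 kg. Origin: centre of its underside; -x axis to its cut-out end. Below the rim on both long sides, x = -21 to +45, z = 36 to 60 mm, are flat upright grip panels, 66 mm across both: grip from above at x = 0. Four ribs 16 mm wide on the long sides at x = +56 and -32 mm, z = 8 to 30 mm, reach 31 mm from the centre line.
- upper_cut (a point): Middle of the cut-out end of the empty tote at rim height: 90 mm from its centre along its -x, 60 mm above its underside.
- reagent_jar: Bystander: white jar with blue cap, 54 mm across, 85 mm high. Origin: centre of its underside.
- kit_carton: Bystander: cardboard carton 70 x 55 x 45 mm high. Origin: centre of its underside.
- foam_rack: Bystander: flat white rack 60 x 130 x 22 mm high. Origin: centre of its underside.
Mind the look-alikes: they are no part of the job. Of the things like the turntable, leave any that is blue, orange or pink; of the rest the larger one is meant.

How it is judged:
By the outcome, as a careful person would: the job done as asked, in the order asked, and still so for the second after the job is handed in, with the robot touching nothing.
It also fails if it takes over 64 s, if anything falls off the work surface, if the arm or the gripper's body presses on something with over 40 N, if the wrist force passes 120 N, or if a joint passes its speed limit or range.

### The arm

A 7-joint arm with a two-finger parallel gripper is mounted at the origin on the work surface. World frame = base frame: x ahead of the robot, y to its left, z up, the work surface at z = 0. Lengths are in m, angles in rad, forces in N, time in s.
With the tool pointing down it reaches from about 0.425 to 0.95 m from the base axis. Payload 4.7 kg.
Tool frame: the origin (TCP) lies between the finger pads; the fingertips stand 19 mm ahead of it and the grasp point (between the pads) is the TCP; z points along the fingers, y is the line along which they close (so a half turn about z gives the same grasp; the last joint's range is limited). The gripper opens to 87 mm and grips with 3 to 60 N. Pads are 19 mm wide; open, the fingers measure 117 mm over their backs; the gripper's body (75 mm by 190 mm) begins 51 mm behind the grasp point.
Start: joints at [1.267, 0.469, -0.049, 1.532, 0.024, 1.141, -0.082], TCP at [0.183, -0.65, 0.242] pointing down, gripper open.
Joint ranges: [-2.59, 2.59], [-0.33, 1.99], [-1.39, 1.29], [0.1, 2.45], [-1.04, 4.18], [0.21, 1.99], [-2.66, 2.66]. Speed limits (rad/s): [2.57, 2.57, 3.14, 3.14, 3.14, 3.14, 3.14].

### API

Orientations are given as a rotation vector (axis times angle).
In Python, from station import manip, optics gives the robot as it stands. The module is installed in compiled form; this text tells all that it offers.
- The arm moves only by the tool jog_arm, never from a script. Its argument "motion" is a list of rows, each a list of 4 numbers: the shift along the tool's x, y, z in m, then the turn about the tool's z in rad. A call has exactly 8 rows; each row shifts and turns the commanded pose from where the row before left it, along the tool's axes as they then stand; what a row does not reach is not made up. A row lasts 1/10 s, in which the tool goes at most 50 mm and 8.59 degrees, less where a joint would pass 70% of its speed; a pose out of reach is approached as far as the arm can. A call with a gripper value outside its range is refused whole. "fingers" is the opening, from 0 (shut) to 1 (fully open), set as the call begins (left out, the last holds). The fingers move at their own pace and stop on an object; the grip force is fixed at half the most. Time passes only in rows, so rows that do not move let the fingers close, or fill a call up. It gives the time, the measured TCP pose, the force, the opening and the grip force at its end, in the units of the state.
- manip.read_state(): the state, without advancing time (a new reading comes with each control period).
- optics.snapshot(name): name is "side" or "top" or "wrist"; returns a dict with "img" (384x512x3 uint8, blue, green, red), "depth" (384x512 float32, m along the optical axis (not along the pixel's ray), 0 where there is no reading), "fov_y" (degrees; the focal length in pixels is half the picture's height over the tangent of half this angle, whatever the lens; pixels are square), "cx", "cy" (the principal point, pixels), "cam_to_world" (4x4, takes a point from camera to world coordinates); the wrist camera has in their place "T_tool_cam" (4x4, takes a point from camera to tool coordinates, whose origin is the TCP and whose axes are the flange's). Camera axes: x right, y up, looking along -z (the intrinsics and any distortion apply to the point x, -y, -z); pixel columns grow to the right and rows downward; lengths in m; the calibration is good to about 2 mm. A picture is of the moment at which its call begins: read the wrist's pose just before it.
- manip.finish_job(): hands the job in; it is judged then, once.
The state is a dict: "time_s": time; "joint_positions": joint angles; "dq": joint speeds; "tau": joint torques, N m; "position": TCP position; "tcp_rot": TCP orientation; "ft_force": force on the tool from outside, world axes, zero at the start; "ft_torque": the same for the moment, N m; "grip_width": finger opening in m; "finger_force": force on a finger pad.
Only numpy, scipy, OpenCV 4.12 (cv2) and the standard library are available. Lean on these libraries where they do the work, as an engineer would, in place of code of your own. Each camera call takes 0.05 s, during which the arm holds its last target. There are 200 camera calls.

## Working session

There is one attempt and no reset: what is moved stays moved. The work goes in short steps, Python scripts to look and compute and a tool call to move; the robot and the scene stay as the last step left them, time stands still between calls to the robot, and variables do not carry over. Pictures are saved under pics/ and viewed, at most 10 in all, crops included, and the job is handed in when it is done.

Besides the shell and the picture viewer there is one more tool, called after ">>>" by a JSON object that holds its "method" and its "body". jog_arm: Moves the arm, as the interface text tells. Its arguments: {"type":"object","properties":{"motion":{"type":"array"},"fingers":{"type":"number"}},"required":["motion"]}

```bash
mkdir -p pics; cat > h.py <<'E'
import numpy as np, cv2
from scipy.spatial.transform import Rotation as R
from station import manip, optics
def st():
    s=manip.read_state(); print({k:np.round(s[k],3).tolist() for k in("time_s","position","tcp_rot","ft_force","grip_width","finger_force","joint_positions")}); return s
def snap(n):
    s=manip.read_state(); d=optics.snapshot(n)
    if n=="wrist":
        T=np.eye(4);T[:3,:3]=R.from_rotvec(s["tcp_rot"]).as_matrix();T[:3,3]=s["position"]; d["M"]=T@np.array(d["T_tool_cam"])
    else: d["M"]=np.array(d["cam_to_world"])
    np.savez(f"{n}.npz",img=d["img"],depth=d["depth"],M=d["M"],c=[d["fov_y"],d["cx"],d["cy"]]); return d
def cloud(n):
    d=np.load(f"{n}.npz"); f=192/np.tan(np.radians(d["c"][0])/2); z=d["depth"]
    v,u=np.mgrid[:384,:512]; P=np.stack([(u-d["c"][1])/f*z,-(v-d["c"][2])/f*z,-z],-1)
    W=P@d["M"][:3,:3].T+d["M"][:3,3]; W[z==0]=np.nan; return W,d["img"]
E
python3 - <<'E'
from h import *
st()
a=snap("top");b=snap("side")
print({k:v for k,v in a.items() if k not in("img","depth")});print({k:v for k,v in b.items() if k not in("img","depth")})
cv2.imwrite("pics/top.png",cv2.resize(a["img"],(800,600)));cv2.imwrite("pics/side.png",b["img"])
E
```

```text
{'time_s': 0.0, 'position': [0.183, -0.649, 0.241], 'tcp_rot': [-3.11, -0.43, 0.001], 'ft_force': [0.01, 0.492, -0.396], 'grip_width': 0.087, 'finger_force': 0.0, 'joint_positions': [1.267, 0.469, -0.049, 1.534, 0.024, 1.141, -0.082]}
{'fov_y': 43.52440064022202, 'cx': 255.10171551421482, 'cy': 205.5404416370937, 'cam_to_world': array([[ 0.02362664,  0.98556611, -0.1676342 ,  0.21341124],
       [-0.99969905,  0.02218425, -0.01047215, -0.15524449],
       [-0.00660216,  0.16783117,  0.98579364,  1.80728043],
       [ 0.        ,  0.        ,  0.        ,  1.        ]]), 'M': array([[ 0.02362664,  0.98556611, -0.1676342 ,  0.21341124],
       [-0.99969905,  0.02218425, -0.01047215, -0.15524449],
       [-0.00660216,  0.16783117,  0.98579364,  1.80728043],
       [ 0.        ,  0.        ,  0.        ,  1.        ]])}
{'fov_y': 45.26336301295539, 'cx': 254.8200191837876, 'cy': 184.92682494236035, 'cam_to_world': array([[-0.96178996,  0.171217  , -0.21364646,  0.20003493],
       [-0.27375036, -0.61438519,  0.73999431,  1.00202151],
       [-0.00456162,  0.77020489,  0.63778022,  1.04487637],
       [ 0.        ,  0.        ,  0.        ,  1.        ]]), 'M': array([[-0.96178996,  0.171217  , -0.21364646,  0.20003493],
       [-0.27375036, -0.61438519,  0.73999431,  1.00202151],
       [-0.00456162,  0.77020489,  0.63778022,  1.04487637],
       [ 0.        ,  0.        ,  0.        ,  1.        ]])}
```

View pics/top.png

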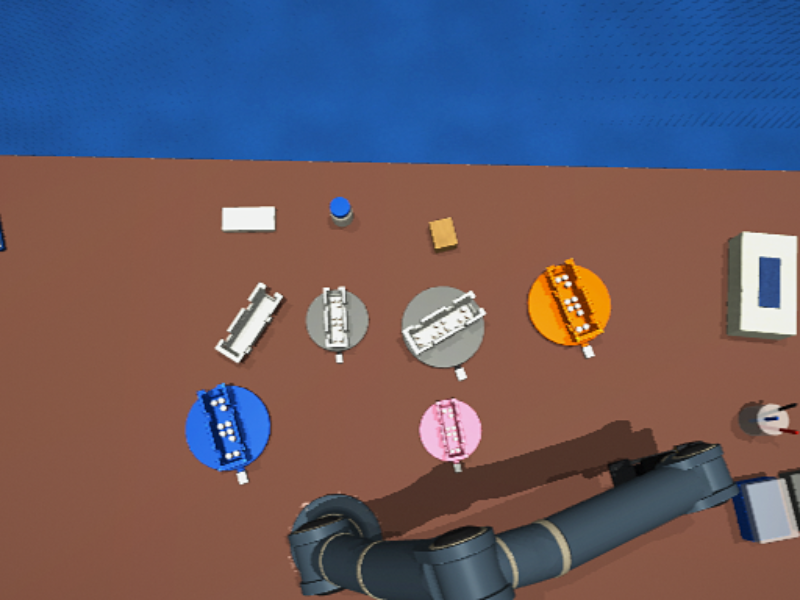

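View pics/side.png

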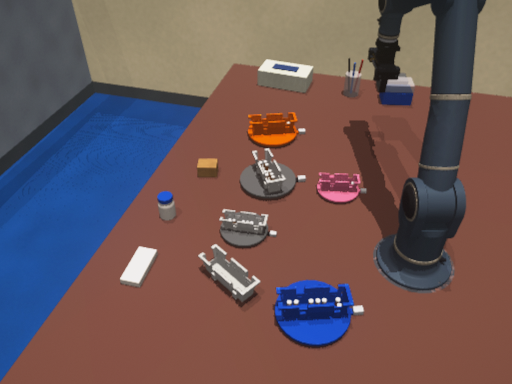

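Turntable candidates in the 800x600 top view are grey (443,327), small grey (337,320), orange (569,305), blue (228,428) and pink (450,430). By the description it is the larger grey one at (443,327). The empty tote is the loose one at (250,323). I'll check both in an enlarged crop and measure them.

```bash
python3 - <<'E'
from h import *
W,img=cloud("top")
c=cv2.resize(img[170:250,130:320],(798,336),interpolation=cv2.INTER_CUBIC);cv2.imwrite("pics/crop.png",c)
def fit(name,u0,u1,v0,v1,zlo,zhi):
    Q=W[v0:v1,u0:u1].reshape(-1,3);Q=Q[(Q[:,2]>zlo)&(Q[:,2]<zhi)]
    r=cv2.minAreaRect(Q[:,:2].astype(np.float32)); b=cv2.boxPoints(r);e=[b[1]-b[0],b[2]-b[1]];e=max(e,key=np.linalg.norm)
    print(name,len(Q),Q[:,2].max().round(3),np.round(r[0],4),np.round(r[1],4),"yaw long",np.degrees(np.arctan2(e[1],e[0])).round(1))
    return Q
# z histogram
fit("lower",255,315,180,238,.065,.1)
fit("disc",250,315,180,240,.014,.03)
fit("upper",135,187,178,234,.045,.08)
fit("tab",288,302,233,245,.008,.03)
fit("carton",270,296,136,164,.03,.07);fit("jar",208,230,122,150,.06,.1);fit("rack",140,180,128,152,.012,.04)
fit("small lower",195,237,180,225,.06,.1)
E
```

```text
lower 308 0.095 [ 0.5079 -0.2424] [0.0666 0.1897] yaw long -57.8
disc 1466 0.03 [ 0.5001 -0.2416] [0.2137 0.1957] yaw long 0.7
upper 304 0.07 [0.5015 0.2163] [0.0681 0.1891] yaw long -30.9
tab 59 0.025 [ 0.3959 -0.2856] [0.062  0.0268] yaw long 41.8
carton 277 0.055 [ 0.734  -0.2404] [0.0714 0.0564] yaw long 14.8
jar 146 0.097 [0.7822 0.0103] [0.0492 0.0467] yaw long 43.7
rack 510 0.034 [0.768  0.2408] [0.0651 0.1309] yaw long -88.7
small lower 89 0.073 [0.5184 0.0132] [0.1435 0.0498] yaw long 5.7
```

View pics/crop.png

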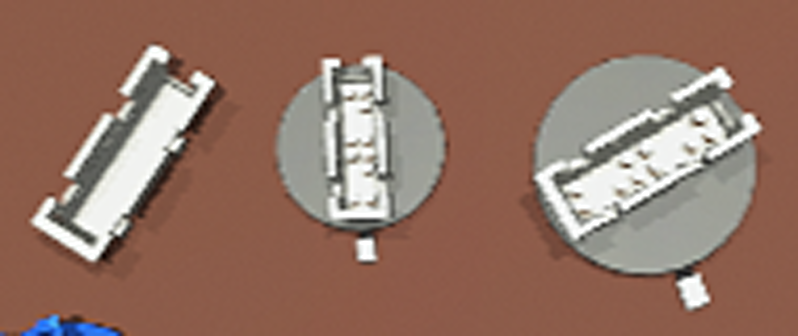

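The crop shows the empty tote with its cut-out end at upper right (185,65) and full wall at lower left (65,235). The large grey turntable is at (645,165), its tote's cut-out end at upper right (740,100) and its pointer tab at (692,290). Next I go above the vial tote for a close wrist view.

```bash
cat >> h.py <<'E'
def yaw(s): 
    X=R.from_rotvec(s["tcp_rot"]).as_matrix(); return np.degrees(np.arctan2(X[1,0],X[0,0]))
def plan(x,y,z,yw=None):
    s=manip.read_state();A=R.from_rotvec(s["tcp_rot"]).as_matrix()
    t=A.T@(np.array([x,y,z])-s["position"]);print("tool shift",np.round(t,4),"yaw now",yaw(s).round(2))
    if yw is not None: print("turn about tool z (rad)",np.round(-np.radians((yw-yaw(s)+180)%360-180),4))
E
python3 - <<'E'
from h import *
plan(.49,-.245,.33,122.2)
E
```

```text
tool shift [ 0.4051 -0.3059 -0.0889] yaw now 15.75
turn about tool z (rad) -1.858
```

>>> {"method": "jog_arm", "body": {"motion": [[0.037,-0.028,-0.008,0],[0.037,-0.028,-0.008,0],[0.037,-0.028,-0.008,0],[0.037,-0.028,-0.008,0],[0.037,-0.028,-0.008,0],[0.037,-0.028,-0.008,0],[0.037,-0.028,-0.008,0],[0.037,-0.028,-0.008,0]], "fingers": 1}}

```text
time_s: 0.9
position: [0.4079, -0.352, 0.3057]
tcp_rot: [-3.112, -0.43, 0.001]
ft_force: [0.2, 0.5, 0.7]
grip_width: 0.0869
finger_force: 0.0
```

>>> {"method": "jog_arm", "body": {"motion": [[0.037,-0.028,-0.008,0],[0.037,-0.028,-0.008,0],[0.037,-0.028,-0.008,0],[0,0,0,-0.14],[0,0,0,-0.14],[0,0,0,-0.14],[0,0,0,-0.14],[0,0,0,-0.14]]}}

```text
time_s: 1.7
position: [0.4911, -0.2427, 0.3291]
tcp_rot: [-2.771, -1.479, 0.001]
ft_force: [0.2, -0.7, 0.7]
grip_width: 0.0869
finger_force: 0.0
```

>>> {"method": "jog_arm", "body": {"motion": [[0,0,0,-0.145],[0,0,0,-0.145],[0,0,0,-0.145],[0,0,0,-0.145],[0,0,0,-0.145],[0,0,0,-0.145],[0,0,0,-0.145],[0,0,0,-0.145]]}}

```text
time_s: 2.5
position: [0.491, -0.2427, 0.3291]
tcp_rot: [-1.507, -2.755, 0.0]
ft_force: [-0.2, 0.0, -0.4]
grip_width: 0.087
finger_force: 0.0
```

```bash
python3 - <<'E'
from h import *
s=st();print(yaw(s));d=snap("wrist");print(d["T_tool_cam"],d["fov_y"],d["cx"],d["cy"],d["depth"][::60,::80])
cv2.imwrite("pics/w1.png",d["img"])
E
```

```text
{'time_s': 2.5, 'position': [0.491, -0.243, 0.329], 'tcp_rot': [-1.507, -2.755, 0.0], 'ft_force': [-0.225, 0.047, -0.438], 'grip_width': 0.087, 'finger_force': 0.0, 'joint_positions': [0.838, 0.239, -0.551, 1.694, 0.131, 1.246, 0.828]}
122.65279507410838
[[-1.39975491e-03  9.53717373e-01  3.00701202e-01  8.30525447e-02]
 [ 9.99998981e-01  1.25020727e-03  6.89751451e-04  2.79665543e-04]
 [ 2.81889113e-04  3.00701861e-01 -9.53718151e-01 -1.43632598e-01]
 [ 0.00000000e+00  0.00000000e+00  0.00000000e+00  1.00000000e+00]] 69.47913754355378 255.6322338590022 192.19171304774878 [[0.40632856 0.40594828 0.40617645 0.40573683 0.3932125  0.3926297
  0.40667352]
 [0.43012908 0.38106564 0.41602728 0.43058327 0.43126562 0.4307918
  0.431408  ]
 [0.45756415 0.4573785  0.444184   0.43854666 0.45827603 0.4562742
  0.43869138]
 [0.48770413 0.4888607  0.48870212 0.46524253 0.46685523 0.48835045
  0.4888968 ]
 [0.5235784  0.523892   0.52408314 0.5242814  0.52445203 0.52388406
  0.09863652]
 [0.08171804 0.08228359 0.13438688 0.5403029  0.56396484 0.09245872
  0.08143512]
 [0.06639277 0.0638578  0.06457226 0.06540402 0.06611936 0.06455171
  0.06554496]]
```

View pics/w1.png

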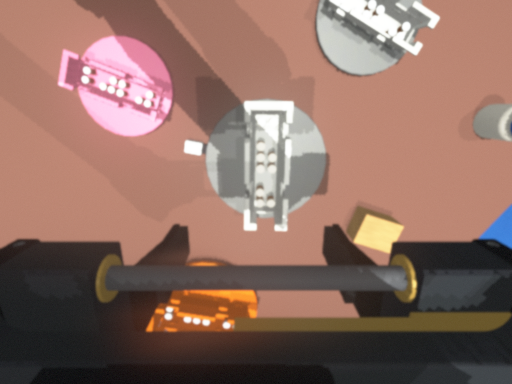

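The wrist view confirms it: grey disc centred at (267,157), full wall at the top (268,106), cut-out end at the bottom (265,225), tab at (193,147). Measuring.

```bash
cat >> h.py <<'E'
def rect(Q,name):
    r=cv2.minAreaRect(Q[:,:2].astype(np.float32)); b=cv2.boxPoints(r);e=max([b[1]-b[0],b[2]-b[1]],key=np.linalg.norm)
    print(name,len(Q),"z",np.median(Q[:,2]).round(4),"c",np.round(r[0],4),"size",np.round(r[1],4),"yaw",np.degrees(np.arctan2(e[1],e[0])).round(2))
    return np.array(r[0])
def sel(W,u0,u1,v0,v1,lo,hi):
    Q=W[v0:v1,u0:u1].reshape(-1,3); return Q[(Q[:,2]>lo)&(Q[:,2]<hi)]
E
python3 - <<'E'
from h import *
W,img=cloud("wrist")
print("bench z",[np.round(W[v,u],4) for v,u in((60,200),(180,180),(100,400),(200,330))])
c=rect(sel(W,230,305,90,240,.07,.09),"rim")
D=sel(W,195,340,85,222,.014,.03);rect(D,"disc")
h=cv2.convexHull(D[:,:2].astype(np.float32))[:,0];A=np.c_[2*h,np.ones(len(h))];p=np.linalg.lstsq(A,(h**2).sum(1),rcond=None)[0];print("circle",p[:2],np.sqrt(p[2]+p[:2]@p[:2]))
t=rect(sel(W,180,205,138,157,.010,.03),"tab")
for o in(c,p[:2]): d=t-o;print("tabdir",np.degrees(np.arctan2(d[1],d[0])),np.hypot(*d))
E
```

```text
bench z [array([ 0.3376, -0.1631,  0.0019]), array([ 0.4015, -0.3513, -0.0005]), array([ 0.6385, -0.0407,  0.0012]), array([ 6.474e-01, -2.384e-01, -2.000e-04])]
rim 1873 z 0.0813 c [ 0.5081 -0.2399] size [0.0658 0.1896] yaw -58.14
disc 7735 z 0.0218 c [ 0.5081 -0.2401] size [0.1981 0.1981] yaw -25.51
circle [ 0.50440934 -0.24168038] 0.10134493541470353
tab 217 z 0.0166 c [ 0.3964 -0.2841] size [0.0316 0.0202] yaw 25.93
tabdir -158.43151027201725 0.12006869938253256
tabdir -158.56735068366854 0.11604520932841206
```

```bash
python3 - <<'E'
from h import *
plan(.508,-.240,.072,121.86)
E
```

```text
tool shift [-0.0071  0.0159  0.2571] yaw now 122.87
turn about tool z (rad) 0.0176
```

>>> {"method": "jog_arm", "body": {"motion": [[-0.007,0.016,0,0.0176],[0,0,0.045,0],[0,0,0.045,0],[0,0,0.045,0],[0,0,0.035,0],[0,0,0.01,0],[0,0,0,0],[0,0,0,0]]}}

```text
time_s: 3.35
position: [0.5099, -0.2404, 0.1512]
tcp_rot: [1.539, 2.735, 0.001]
ft_force: [0.0, 0.3, -0.6]
grip_width: 0.0872
finger_force: 0.0
```

```bash
python3 - <<'E'
from h import *
st();plan(.508,-.240,.072,121.86)
E
```

```text
{'time_s': 3.35, 'position': [0.51, -0.24, 0.151], 'tcp_rot': [1.539, 2.735, 0.001], 'ft_force': [0.041, 0.287, -0.623], 'grip_width': 0.087, 'finger_force': 0.0, 'joint_positions': [0.76, 0.434, -0.509, 1.874, 0.266, 0.897, 0.67]}
tool shift [ 0.0015 -0.0015  0.0792] yaw now 121.26
turn about tool z (rad) -0.0104
```

>>> {"method": "jog_arm", "body": {"motion": [[0.0015,-0.0015,0.02,-0.0104],[0,0,0.02,0],[0,0,0.02,0],[0,0,0.01,0],[0,0,0.009,0],[0,0,0,0],[0,0,0,0],[0,0,0,0]]}}

```text
time_s: 4.15
position: [0.5073, -0.2399, 0.0715]
tcp_rot: [1.524, 2.745, 0.0]
ft_force: [0.5, -0.3, 0.3]
grip_width: 0.0872
finger_force: 0.0
```

>>> {"method": "jog_arm", "body": {"motion": [[0,0,0,0],[0,0,0,0],[0,0,0,0],[0,0,0,0],[0,0,0,0],[0,0,0,0],[0,0,0,0],[0,0,0,0]], "fingers": 0.5}}

```text
time_s: 4.95
position: [0.5076, -0.2391, 0.0708]
tcp_rot: [1.524, 2.745, 0.002]
ft_force: [5.3, 1.8, -2.5]
grip_width: 0.0657
finger_force: 30.0
```

>>> {"method": "jog_arm", "body": {"motion": [[0,0,0,0.06],[0,0,0,0.1],[0,0,0,0.12],[0,0,0,0.12],[0,0,0,0.12],[0,0,0,0.12],[0,0,0,0.12],[0,0,0,0.12]]}}

```text
time_s: 5.75
position: [0.5083, -0.239, 0.0708]
tcp_rot: [2.551, 1.83, 0.004]
ft_force: [7.4, 1.7, -4.9]
grip_width: 0.0657
finger_force: 30.0
```

>>> {"method": "jog_arm", "body": {"motion": [[0,0,0,0.12],[0,0,0,0.12],[0,0,0,0.12],[0,0,0,0.12],[0,0,0,0.12],[0,0,0,0.12],[0,0,0,0.1],[0,0,0,0.05]]}}

```text
time_s: 6.55
position: [0.5088, -0.2395, 0.0708]
tcp_rot: [3.084, 0.587, 0.006]
ft_force: [7.1, 0.3, -6.1]
grip_width: 0.0659
finger_force: 30.0
```

>>> {"method": "jog_arm", "body": {"motion": [[0,0,0,0],[0,0,0,0],[0,0,0,0],[0,0,0,0],[0,0,0,0],[0,0,0,0],[0,0,0,0],[0,0,0,0]], "fingers": 1}}

```text
time_s: 7.35
position: [0.5065, -0.2397, 0.0706]
tcp_rot: [3.086, 0.59, -0.0]
ft_force: [-0.1, 0.3, -0.4]
grip_width: 0.0873
finger_force: 0.0
```

>>> {"method": "jog_arm", "body": {"motion": [[0,0,-0.03,0],[0,0,-0.045,0],[0,0,-0.045,0],[0,0,-0.045,0],[0,0,-0.045,0],[0,0,-0.045,0],[0,0,0,0],[0,0,0,0]]}}

```text
time_s: 8.15
position: [0.5067, -0.2397, 0.3266]
tcp_rot: [3.084, 0.589, 0.003]
ft_force: [-1.7, 0.5, -0.5]
grip_width: 0.087
finger_force: 0.0
```

```bash
python3 - <<'E'
from h import *
s=st();print(yaw(s));d=snap("wrist")
W,img=cloud("wrist")
cv2.imwrite("pics/w2.png",d["img"])
E
```

```text
{'time_s': 8.15, 'position': [0.507, -0.24, 0.327], 'tcp_rot': [3.084, 0.589, 0.003], 'ft_force': [-1.669, 0.463, -0.514], 'grip_width': 0.087, 'finger_force': 0.0, 'joint_positions': [0.374, 0.216, -0.009, 1.697, 0.002, 1.226, -0.829]}
21.63643929455871
```

View pics/w2.png

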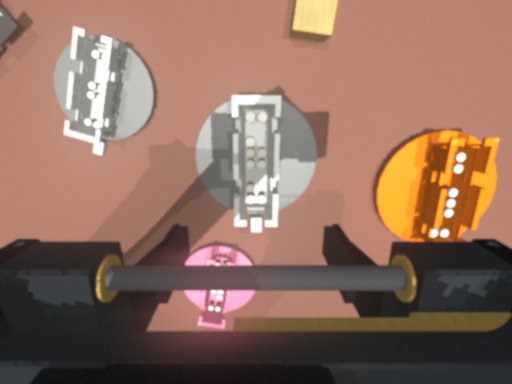

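The tote now points its cut-out end down at the tab (256,224) and looks square. I'll quantify the alignment.

```bash
python3 - <<'E'
from h import *
W,img=cloud("wrist")
c=rect(sel(W,215,300,85,240,.07,.092),"rim")
D=sel(W,180,330,85,216,.015,.03);p=rect(D,"disc")
T=sel(W,240,272,214,240,.009,.026);t=rect(T,"tab")
for o in(c,p): d=t-o;print("tabdir",np.degrees(np.arctan2(d[1],d[0])),np.hypot(*d))
cv2.imwrite("pics/c2.png",cv2.resize(img[80:245,175:340],(660,600)[:1]*2 and (600,600),interpolation=cv2.INTER_CUBIC))
E
```

```text
rim 1911 z 0.0813 c [ 0.5073 -0.2397] size [0.1889 0.0659] yaw 21.4
disc 7845 z 0.0219 c [ 0.5086 -0.239 ] size [0.1969 0.1983] yaw -51.16
tab 180 z 0.0166 c [ 0.3999 -0.283 ] size [0.0365 0.018 ] yaw 21.58
tabdir -158.0667996069922 0.1158157702148133
tabdir -157.97257481574937 0.11727379528601344
```

View pics/c2.png

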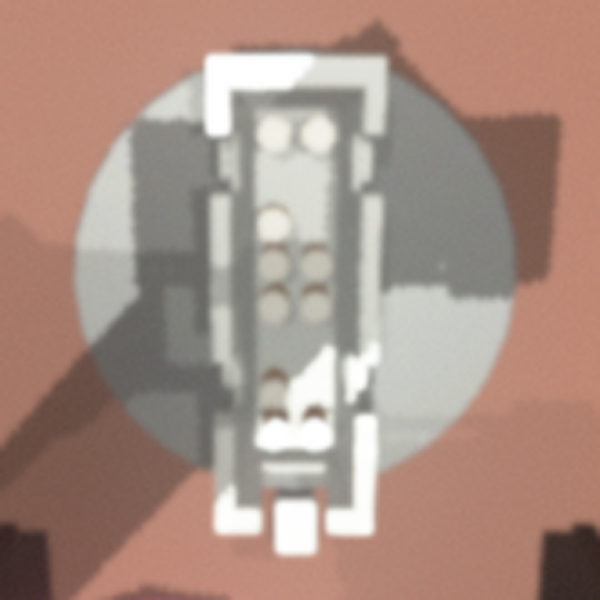

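Alignment is within about 0.5°, with the tab central between the end corners. Next, the empty tote.

```bash
python3 - <<'E'
from h import *
plan(.50,.216,.325,149.1)
E
```

```text
tool shift [ 1.624e-01 -4.255e-01  1.000e-04] yaw now 21.64
turn about tool z (rad) -2.2246
```

>>> {"method": "jog_arm", "body": {"motion": [[0.0162,-0.0425,0,0],[0.0162,-0.0425,0,0],[0.0162,-0.0425,0,0],[0.0162,-0.0425,0,0],[0.0162,-0.0425,0,0],[0.0162,-0.0425,0,0],[0.0162,-0.0425,0,0],[0.0162,-0.0425,0,0]]}}

```text
time_s: 9.0
position: [0.5004, 0.1256, 0.3234]
tcp_rot: [3.085, 0.59, -0.006]
ft_force: [0.9, -0.8, 0.5]
grip_width: 0.0869
finger_force: 0.0
```

>>> {"method": "jog_arm", "body": {"motion": [[0.0162,-0.0425,0,0],[0.0162,-0.0425,0,0],[0,0,0,-0.148],[0,0,0,-0.148],[0,0,0,-0.148],[0,0,0,-0.148],[0,0,0,-0.148],[0,0,0,-0.148]]}}

```text
time_s: 9.8
position: [0.4995, 0.2147, 0.3231]
tcp_rot: [-2.526, -1.865, 0.007]
ft_force: [-0.5, 0.1, -0.2]
grip_width: 0.0872
finger_force: 0.0
```

>>> {"method": "jog_arm", "body": {"motion": [[0,0,0,-0.148],[0,0,0,-0.148],[0,0,0,-0.148],[0,0,0,-0.148],[0,0,0,-0.148],[0,0,0,-0.148],[0,0,0,-0.148],[0,0,0,-0.148]]}}

```text
time_s: 10.6
position: [0.4995, 0.2146, 0.3231]
tcp_rot: [-1.055, -2.956, 0.004]
ft_force: [-0.6, 0.5, 0.5]
grip_width: 0.0873
finger_force: 0.0
```

>>> {"method": "jog_arm", "body": {"motion": [[0,0,0,-0.1],[0,0,0,-0.05],[0,0,0,0],[0,0,0,0],[0,0,0,0],[0,0,0,0],[0,0,0,0],[0,0,0,0]]}}

```text
time_s: 11.4
position: [0.5004, 0.2152, 0.3255]
tcp_rot: [0.841, 3.027, -0.0]
ft_force: [-0.2, 0.3, 0.2]
grip_width: 0.0872
finger_force: 0.0
```

```bash
python3 - <<'E'
from h import *
s=st();print(yaw(s));d=snap("wrist");cv2.imwrite("pics/w3.png",d["img"])
W,img=cloud("wrist")
Q=sel(W,180,340,70,250,.05,.072);c=rect(Q,"rim")
E
```

```text
{'time_s': 11.4, 'position': [0.5, 0.215, 0.326], 'tcp_rot': [0.841, 3.027, -0.0], 'ft_force': [-0.221, 0.262, 0.208], 'grip_width': 0.087, 'finger_force': 0.0, 'joint_positions': [0.047, 0.25, -0.643, 1.703, 0.157, 1.241, 0.396]}
148.94070210735066
rim 1680 z 0.0602 c [0.5017 0.2198] size [0.0661 0.1893] yaw -30.87
```

View pics/w3.png

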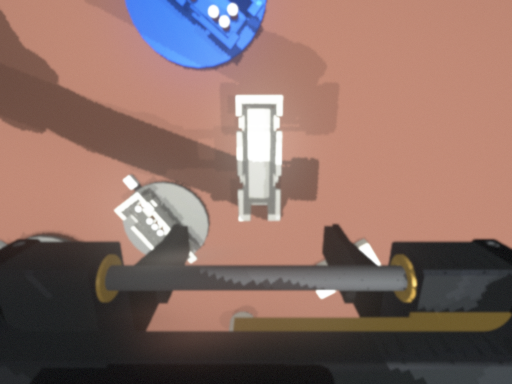

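```bash
python3 - <<'E'
from h import *
plan(.5017,.2198,.050,149.13)
E
```

```text
tool shift [0.0014 0.0046 0.2756] yaw now 148.94
turn about tool z (rad) -0.0033
```

>>> {"method": "jog_arm", "body": {"motion": [[0.0014,0.0046,0.02,-0.0033],[0,0,0.035,0],[0,0,0.035,0],[0,0,0.035,0],[0,0,0.035,0],[0,0,0.02,0],[0,0,0,0],[0,0,0,0]]}}

```text
time_s: 12.25
position: [0.502, 0.2202, 0.1461]
tcp_rot: [0.836, 3.028, 0.001]
ft_force: [0.9, 0.7, -0.0]
grip_width: 0.0871
finger_force: 0.0
```

```bash
python3 - <<'E'
from h import *
plan(.5017,.2198,.050,149.13)
E
```

```text
tool shift [ 0.0001 -0.0005  0.0961] yaw now 149.14
turn about tool z (rad) 0.0001
```

>>> {"method": "jog_arm", "body": {"motion": [[0,0,0.025,0],[0,0,0.025,0],[0,0,0.02,0],[0,0,0.015,0],[0,0,0.011,0],[0,0,0,0],[0,0,0,0],[0,0,0,0]]}}

```text
time_s: 13.05
position: [0.5024, 0.2203, 0.0506]
tcp_rot: [0.836, 3.027, 0.002]
ft_force: [-0.2, -0.0, -0.4]
grip_width: 0.0874
finger_force: 0.0
```

>>> {"method": "jog_arm", "body": {"motion": [[0,0,0,0],[0,0,0,0],[0,0,0,0],[0,0,0,0],[0,0,0,0],[0,0,0,0],[0,0,0,0],[0,0,0,0]], "fingers": 0.5}}

```text
time_s: 13.85
position: [0.5018, 0.2199, 0.0497]
tcp_rot: [0.836, 3.028, 0.0]
ft_force: [0.2, 0.2, 2.2]
grip_width: 0.0657
finger_force: 30.0
```

>>> {"method": "jog_arm", "body": {"motion": [[0,0,-0.01,0],[0,0,-0.02,0],[0,0,-0.035,0],[0,0,-0.035,0],[0,0,-0.035,0],[0,0,-0.035,0],[0,0,-0.02,0],[0,0,0,0]]}}

```text
time_s: 14.65
position: [0.5027, 0.2207, 0.2426]
tcp_rot: [0.835, 3.024, 0.005]
ft_force: [-0.3, -0.3, -3.1]
grip_width: 0.0659
finger_force: 30.0
```

```bash
python3 - <<'E'
from h import *
st();plan(.508,-.2397,.24,201.4)
d=snap("wrist");W,img=cloud("wrist")
z=manip.read_state()["position"][2]
Q=sel(W,180,340,50,250,z-.03,z+.03);rect(Q,"held")
cv2.imwrite("pics/w4.png",img)
E
```

```text
{'time_s': 14.65, 'position': [0.503, 0.221, 0.243], 'tcp_rot': [0.835, 3.024, 0.005], 'ft_force': [-0.26, -0.271, -3.125], 'grip_width': 0.066, 'finger_force': 29.999, 'joint_positions': [0.022, 0.326, -0.638, 1.81, 0.221, 1.071, 0.336]}
tool shift [-0.2407 -0.3925  0.0016] yaw now 149.14
turn about tool z (rad) -0.9121
held 14466 z 0.2515 c [0.4684 0.2424] size [0.0858 0.1091] yaw -30.86
```

View pics/w4.png

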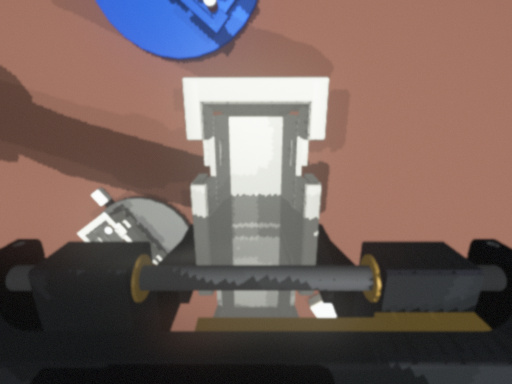

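The tote is held squarely, with its full end wall at (256,90). Carrying it over.

>>> {"method": "jog_arm", "body": {"motion": [[-0.01,-0.0165,0,0],[-0.02,-0.0326,0,0],[-0.022,-0.036,0,0],[-0.022,-0.036,0,0],[-0.022,-0.036,0,0],[-0.022,-0.036,0,0],[-0.022,-0.036,0,0],[-0.022,-0.036,0,0]]}}

```text
time_s: 15.5
position: [0.5029, -0.0925, 0.2374]
tcp_rot: [-0.835, -3.025, 0.001]
ft_force: [0.7, -0.3, -3.0]
grip_width: 0.0656
finger_force: 30.0
```

>>> {"method": "jog_arm", "body": {"motion": [[-0.022,-0.036,0,0],[-0.022,-0.036,0,0],[-0.022,-0.036,0,0],[-0.013,-0.0195,0,-0.04],[0,0,0,-0.1],[0,0,0,-0.12],[0,0,0,-0.12],[0,0,0,-0.12]]}}

```text
time_s: 16.3
position: [0.5056, -0.2404, 0.2369]
tcp_rot: [-0.053, -3.137, -0.003]
ft_force: [0.5, 0.2, -3.6]
grip_width: 0.0658
finger_force: 30.0
```

>>> {"method": "jog_arm", "body": {"motion": [[0,0,0,-0.12],[0,0,0,-0.12],[0,0,0,-0.1],[0,0,0,-0.072],[0,0,0,0],[0,0,0,0],[0,0,0,0],[0,0,0,0]]}}

```text
time_s: 17.1
position: [0.5069, -0.2407, 0.2392]
tcp_rot: [0.582, -3.087, -0.001]
ft_force: [-0.1, -0.2, -2.5]
grip_width: 0.0656
finger_force: 30.0
```

```bash
python3 - <<'E'
from h import *
s=st();plan(.508,-.2397,.16,201.4)
d=snap("wrist");W,img=cloud("wrist")
A=R.from_rotvec(s["tcp_rot"]).as_matrix();L=(W-s["position"])@A
m=(L[...,2]>-.016)&(L[...,2]<-.004)&(L[...,0]>.02)&(L[...,0]<.13)&(abs(L[...,1])<.06)
E=L[m];print(len(E));
far=E[E[:,0]>.075];print("far x",np.percentile(far[:,0],[1,50,99]),"y",np.percentile(far[:,1],[1,99]),"z",np.median(far[:,2]),"near z",np.median(E[E[:,0]<.045][:,2]))
# other views of lower tote
t=snap("top");W,_=cloud("top");rect(sel(W,255,315,180,238,.065,.11),"lower part")
E
```

```text
{'time_s': 17.1, 'position': [0.507, -0.241, 0.239], 'tcp_rot': [0.582, -3.087, -0.001], 'ft_force': [-0.13, -0.177, -2.473], 'grip_width': 0.066, 'finger_force': 29.999, 'joint_positions': [0.837, 0.345, -0.593, 1.785, 0.217, 1.078, 2.112]}
tool shift [-0.0014  0.0005  0.0792] yaw now -158.64
turn about tool z (rad) -0.0007
7400
far x [0.07562835 0.08797578 0.09478837] y [-0.03245593  0.03208076] z -0.010609228404683636 near z -0.010441089226299063
lower part 17 z 0.0806 c [ 0.5811 -0.1881] size [0.0126 0.0153] yaw -70.06
```

>>> {"method": "jog_arm", "body": {"motion": [[-0.0011,0.0005,0.01,-0.0007],[0,0,0.02,0],[0,0,0.025,0],[0,0,0.025,0],[0,0,0.015,0],[0,0,0.004,0],[0,0,0,0],[0,0,0,0]]}}

```text
time_s: 18.0
position: [0.5089, -0.2401, 0.1416]
tcp_rot: [-0.584, 3.085, -0.002]
ft_force: [0.7, -0.8, -2.4]
grip_width: 0.066
finger_force: 30.0
```

```bash
python3 - <<'E'
from h import *
st();plan(.508,-.2397,.1225,201.4)
E
```

```text
{'time_s': 18.0, 'position': [0.509, -0.24, 0.142], 'tcp_rot': [-0.584, 3.085, -0.002], 'ft_force': [0.711, -0.757, -2.386], 'grip_width': 0.066, 'finger_force': 29.999, 'joint_positions': [0.794, 0.455, -0.555, 1.883, 0.304, 0.886, 2.036]}
tool shift [0.0007 0.0008 0.0191] yaw now -158.57
turn about tool z (rad) 0.0006
```

>>> {"method": "jog_arm", "body": {"motion": [[0.0007,0.0008,0.002,0.0006],[0,0,0.002,0],[0,0,0.002,0],[0,0,0.002,0],[0,0,0.002,0],[0,0,0.002,0],[0,0,0.002,0],[0,0,0.002,0]]}}

```text
time_s: 18.8
position: [0.507, -0.2395, 0.1244]
tcp_rot: [0.583, -3.087, 0.0]
ft_force: [0.5, 0.4, -2.7]
grip_width: 0.0657
finger_force: 30.0
```

>>> {"method": "jog_arm", "body": {"motion": [[0,0,0.001,0],[0,0,0.0005,0],[0,0,0.0005,0],[0,0,0.0005,0],[0,0,0.0003,0],[0,0,0,0],[0,0,0,0],[0,0,0,0]]}}

```text
time_s: 19.6
position: [0.507, -0.2395, 0.1227]
tcp_rot: [0.583, -3.087, 0.001]
ft_force: [-3.1, 0.7, 5.3]
grip_width: 0.0659
finger_force: 30.0
```

Contact came at the expected height (underside about 73 mm). Releasing.

>>> {"method": "jog_arm", "body": {"motion": [[0,0,0,0],[0,0,0,0],[0,0,0,0],[0,0,0,0],[0,0,0,0],[0,0,0,0],[0,0,0,0],[0,0,0,0]], "fingers": 1}}

```text
time_s: 20.4
position: [0.507, -0.2394, 0.1217]
tcp_rot: [-0.583, 3.087, -0.0]
ft_force: [0.1, 0.4, 0.1]
grip_width: 0.0873
finger_force: 0.0
```

>>> {"method": "jog_arm", "body": {"motion": [[0,0,-0.01,0],[0,0,-0.03,0],[0,0,-0.04,0],[0,0,-0.04,0],[0,0,-0.045,0],[0,0,-0.045,0],[0,0,0,0],[0,0,0,0]]}}

```text
time_s: 21.2
position: [0.5073, -0.2394, 0.3334]
tcp_rot: [-0.583, 3.085, -0.003]
ft_force: [0.0, -0.1, -0.2]
grip_width: 0.0871
finger_force: 0.0
```

```bash
python3 - <<'E'
from h import *
s=st();d=snap("wrist");W,img=cloud("wrist")
Q=sel(W,150,360,40,240,.122,.145);rect(Q,"upper rim (expect z .133)")
a=np.radians(201.4);e=(Q[:,:2]-Q[:,:2].mean(0))@[np.cos(a),np.sin(a)];print("tilt deg",np.degrees(np.polyfit(e,Q[:,2],1)[0]))
cv2.imwrite("pics/w5.png",img);b=snap("side");cv2.imwrite("pics/s5.png",cv2.resize(b["img"][120:220,200:350],(750,500),interpolation=cv2.INTER_CUBIC))
E
```

```text
{'time_s': 21.2, 'position': [0.507, -0.239, 0.333], 'tcp_rot': [-0.583, 3.085, -0.003], 'ft_force': [0.027, -0.061, -0.184], 'grip_width': 0.087, 'finger_force': 0.0, 'joint_positions': [0.861, 0.268, -0.614, 1.659, 0.162, 1.262, 2.159]}
upper rim (expect z .133) 2406 z 0.1332 c [ 0.5069 -0.2398] size [0.1886 0.0661] yaw 21.42
tilt deg 0.24698276127288954
```

View pics/w5.png

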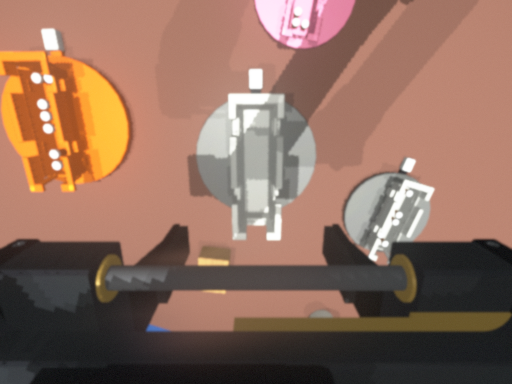

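View pics/s5.png

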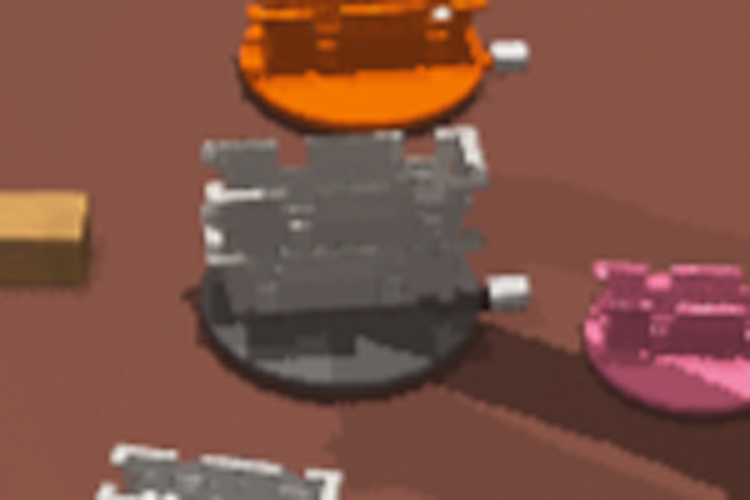

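The wrist view shows the upper tote centred at (257,165), cut-out end at the bottom and tab at (256,78) beyond its full end. The side view shows it standing level on the rim. One last check of tab direction, then hand in.

```bash
python3 - <<'E'
from h import *
W,img=cloud("wrist")
t=rect(sel(W,240,272,60,92,.012,.024),"tab");d=t-np.array([.5075,-.2397]);a=np.degrees(np.arctan2(d[1],d[0]));print(a,np.hypot(*d))
if abs(a+158.6)<1.5: print(manip.finish_job())
E
```

```text
tab 252 z 0.0166 c [ 0.3951 -0.2852] size [0.0276 0.0187] yaw 21.66
-157.9496293244934 0.12124550948463172
the job is handed in; nothing more can be done
None
```

I turned the vial tote to line up with the pointer tab (within about 0.7° by the last measurement), stacked the empty tote on it facing the opposite way, standing level on the rim, and handed the job in at about 21 s.

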